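# Pop the trail camera's battery tray and trap it with the other finger

## Robot

A 7-joint arm with a two-finger parallel gripper is mounted at the origin on the work surface. World frame = base frame: x ahead of the robot, y to its left, z up, the work surface at z = 0. Lengths are in m, angles in rad, forces in N, time in s.
With the tool pointing down it reaches from about 0.4 to 0.875 m from the base axis. Payload 19.3 kg.
Tool frame: the origin (TCP) lies midway between the tips of the shut fingers; the grasp point (between the pads) lies 19 mm behind it; x points along the fingers, y is the direction in which the jaws open and shut, and the axes are right-handed (so a half turn about x gives the same grasp; the last joint's range is limited). The gripper opens to 85 mm and grips with 20 to 120 N. Pads are 22 mm wide; open, the fingers measure 114 mm over their backs; the gripper's body (76 mm by 85 mm) begins 54 mm behind the grasp point. The pads swing forward as they close: fully open they stand 13 mm farther back than shut.
Start: joints at [-1.254, 0.521, -0.036, 1.599, 0.021, 1.021, -0.113], TCP at [0.236, 0.579, 0.231] pointing down, gripper open.
Joint ranges: [-2.91, 2.91], [-0.3, 2.13], [-1.5, 1.42], [0.17, 2.43], [-1.26, 4.41], [0.16, 1.93], [-2.52, 2.52]. Speed limits (rad/s): [1.89, 1.89, 2.39, 2.39, 3.01, 3.01, 3.01].

## Interface

Orientations are given as [roll, pitch, yaw] about the fixed x, y, z axes, in that order (R = Rz(yaw) Ry(pitch) Rx(roll)).
In Python, from workcell import telemetry, vision, workorder gives the robot as it stands. The module is installed in compiled form; this text tells all that it offers.
- The arm moves only by the tool play_rows, never from a script. Its argument "deltas" is a list of rows, each a list of 7 numbers: the shift along the world's x, y, z in mm, then the turn, a rotation vector about the world's x, y, z in degrees, then the finger opening in mm, from 0 to 85.4. In form: [[x, y, z, wx, wy, wz, jaw], ...]. A call has 1 to 8 rows; each row shifts and turns the commanded pose from where the row before left it; what a row does not reach is not made up. A row lasts 1/8 s, in which the tool goes at most 62.5 mm and 10.7 degrees, less where a joint would pass 70% of its speed; a pose out of reach is approached as far as the arm can. A call with a gripper value outside its range is refused whole. The fingers move at their own pace and stop on an object; "grip_force" is the grip in N (left out, the last holds). Time passes only in rows, so rows that do not move let the fingers close. It gives the time, the measured TCP pose, the force and the opening at its end, in the units of the state.
- telemetry.observe(): the state, without advancing time (a new reading comes with each control period).
- vision.grab_frame(name): name is "scene" or "side" or "wrist"; returns the picture (384x512x3 uint8, red, green, blue); there is no depth.
- vision.camera_info(name): a dict with "mtx" (3x3 intrinsics, pixels), "rvec" (rotation vector, rad) and "tvec" (3), from world to camera coordinates, as OpenCV has them. Camera axes: x right, y down, z forward; pixel columns grow to the right and rows downward; lengths in m; the calibration is good to about 2 mm. A picture is of the moment at which its call begins: read the wrist's pose just before it. camera_info takes no time and is no camera call; for the wrist camera it gives the pose at the moment of the call.
- workorder.job_done(): hands the job in, once; it reports no verdict.
The state is a dict: "clock": time; "qpos": joint angles; "qd": joint speeds; "joint_efforts": joint torques, N m; "position": TCP position; "tool_rot": TCP orientation; "force": force on the tool from outside, world axes, zero at the start; "moment": the same for the moment, N m; "grip_width": finger opening in m.
Only numpy, scipy, OpenCV 4.12 (cv2) and the standard library are available. Lean on these libraries where they do the work, as an engineer would, in place of code of your own. Each camera call takes 0.05 s, during which the arm holds its last target. There are 200 camera calls.

## Task

The trail camera lies on its back on the kneeling block, due for fresh cells, with its battery tray shut. Push its eject button in with one finger while the other finger waits just in front of the tray, so that the tray springs out against that finger and is trapped less than half way out instead of shooting away; grip and lift nothing, and leave the other things on the table where they are. Finish while still holding the tray trapped there with the finger.

Things in the scene. Friction and masses are not known exactly. Their poses are not given: they have to be found in the camera images.
- trailcam: Trail camera, an olive plastic box 138 x 104 mm, 58 mm high, lying lens up; fixed. Origin: middle of the lower edge of the end face with the battery tray and eject button, 25 mm above the table. x points level out of that face (camera body at x = -138 to 0), y along it towards the button (face at y = -52 to +52 mm), z up. Lens and sensor dome on top reach z = 64 mm.
- kneeler: Teal silicone kneeling block, 260 x 160 x 25 mm, under the camera; it grips camera and table and does not move when pushed. Origin on the table straight below trailcam's, same axes. It spans x = -272 to -12 mm, y = -80 to +80 mm, so it ends 12 mm behind the camera's end face and the space in front of that face is free down to the table.
- tray_mouth (a point): Fixed point on the camera: centre of the opening of the battery tray in the end face, at x = 0, y = -16, z = +33 mm in trailcam's frame (58 mm above the table). Same axes as trailcam: x points out of the opening, the way the tray springs out.
- tray_front (a point): Middle of the front face of the battery tray, a black drawer 62 mm wide, 30 mm high, 76 mm long, about 0.23 kg. Shut: at tray_mouth, flush with the end face, same axes. Once let go, a spring drives it out along +x with 3.6 N, falling to 2 N over 48 mm, and goes on pushing it against whatever stops it. With nothing in its way it has shot out on to the table in about 0.2 s.
- button_face (a point): Middle of the outer face of the eject button, a grey ribbed plunger 20 mm wide (y), 16 mm high (z), standing 17 mm out of the end face, 50 mm beside the tray's middle (y = +50 mm, z = 0 from tray_mouth). Same axes as trailcam. It is pushed level into the camera, along -x; pressed right in it still stands 11 mm out of the end face.
- eject_button (a joint): How far the eject button is pushed in, in m: 0 at rest, 0.006 right in. It springs back; starting takes about 1.5 N, right in about 5 N. The tray is let go at about 0.0035 to 0.004.
- garden_fork: Stainless steel hand fork with a wooden handle, 305 mm long, lying flat; origin on the table under the front end of its handle, x towards the tines (165 mm), handle end at x = -140 mm. A bystander.
- cell_caddy: Clear caddy 64 x 36 mm holding eight upright AA cells, 52 mm high; origin under its centre. A bystander.
- padlock: Brass padlock lying flat, 46 x 50 x 22 mm, steel shackle reaching to x = 54 mm; origin under the body's centre. A bystander.
- mason_jar: Glass mason jar with a closed steel lid, 84 mm across, 131 mm high; origin under its centre. A bystander.
- pot_tower: Tower of seven nested brown plastic pots, 110 mm across, 233 mm high; origin under its centre. A bystander.
- spare_pot: Single brown plastic pot, 110 mm across the rim, 98 mm high; origin under its centre. A bystander.
- secateurs: Closed secateurs lying flat, 210 mm long, 22 mm high; origin on the table near the pivot, handles towards -x. A bystander.

How it is judged:
On the way:
1. the eject button is pushed in until the catch lets the tray go (value of joint eject_button above 0.003 m).
At the end, for the whole second after the job is handed in: The tray has sprung out between 2 and 38 mm, is at rest, and a finger bears against it with more than 0.3 N (x of tray_front in the frame of tray_mouth between 0.002 and 0.038 m and contact force between the fingers and battery_tray above 0.3 N and linear speed of battery_tray below 0.02 m/s); the arm keeps its last pose, push and grip.
It fails at once if the tray slides away: more than 45 mm out of the camera (x of tray_front in the frame of tray_mouth above 0.045 m).
It fails at once if the tray is lifted or tipped (z of tray_front in the frame of tray_mouth above 0.012 m or angle between tray_front's own z axis and vertical above 0.25 rad).
It fails at once if another thing on the table is moved more than 20 mm (distance of any of garden_fork, cell_caddy, padlock, mason_jar, pot_tower, spare_pot, secateurs from where it was at the start of the episode above 0.02 m).
It also fails if it takes over 32 s, if anything falls off the work surface, if the arm or the gripper's body presses on something with over 40 N, if the wrist force passes 120 N, or if a joint passes its speed limit or range.

## Working session

There is one attempt and no reset: what is moved stays moved. The work goes in short steps, Python scripts to look and compute and a tool call to move; the robot and the scene stay as the last step left them, time stands still between calls to the robot, and variables do not carry over. Pictures are saved under pics/ and viewed, about 8 in all and at most 12, crops included, and the job is handed in when it is done.

Besides the shell and the picture viewer there is one more tool, called by a JSON object that holds its "op" and its "data", one argument or row to a line. play_rows: Moves the arm, as the interface text tells. Its arguments: {"type":"object","properties":{"deltas":{"type":"array","items":{"type":"array","items":{"type":"number"}}},"grip_force":{"type":"number"}},"required":["deltas"]}

```bash
mkdir -p pics; python3 - <<'E'
from workcell import telemetry, vision
import cv2,numpy as np
print(telemetry.observe())
for n in("scene","side"):
    f=vision.grab_frame(n);cv2.imwrite(f"pics/{n}0.png",f[:,:,::-1]);c=vision.camera_info(n);print(n,c)
E
```

```text
{'clock': 0.0, 'qpos': array([-1.25420338,  0.52203921, -0.03633158,  1.59998309,  0.02121595,
        1.02113022, -0.1127805 ]), 'qd': array([ 0.00011319, -0.00119516, -0.00190805, -0.00017924,  0.00040684,
        0.00171755,  0.00031074]), 'joint_efforts': array([-3.24396433e-04, -9.27113700e+01,  1.97993405e+00, -3.69946718e+01,
        1.78400218e-02,  8.14510568e-03, -1.66910104e-05]), 'position': array([0.23567131, 0.57849855, 0.23071892]), 'tool_rot': array([-1.48891318,  1.56962198, -1.87568509]), 'force': array([ 0.40166833,  0.1914529 , -0.4639241 ]), 'moment': array([-0.021657  , -0.07879076,  0.01217598]), 'grip_width': 0.08524963301285243}
scene {'mtx': array([[469.66644428,   0.        , 256.12651892],
       [  0.        , 469.66644428, 185.07352364],
       [  0.        ,   0.        ,   1.        ]]), 'rvec': array([ 1.60850173,  1.70974172, -0.88882082]), 'tvec': array([-0.005485  , -0.23746065,  2.01195654])}
side {'mtx': array([[451.38764454,   0.        , 253.87661544],
       [  0.        , 451.38764454, 183.7274484 ],
       [  0.        ,   0.        ,   1.        ]]), 'rvec': array([ 2.18235344, -0.49092758,  0.23179739]), 'tvec': array([-0.4714696 ,  0.23508197,  1.53827291])}
```

View pics/scene0.png

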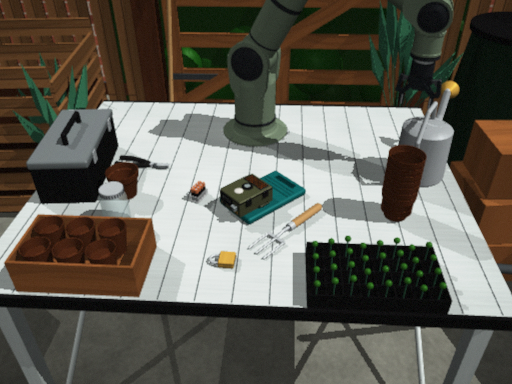

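View pics/side0.png

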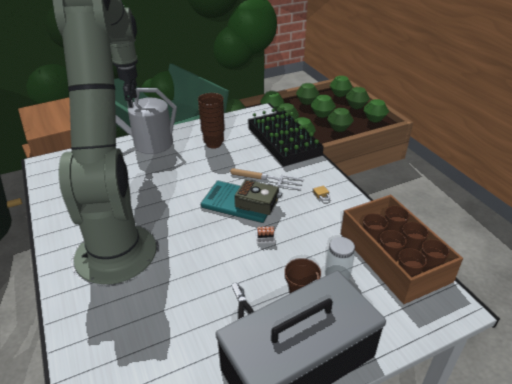

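The scene view shows the kneeler at about (262,197), with the camera on its left end at (246,193). The end face points left, towards the caddy at (197,190). The fork lies at (290,228) and the padlock at (225,260). In the side view the camera is at (257,195) and the caddy at (265,235).

```bash
cat > h.py <<'E'
import numpy as np,cv2
from workcell import vision
def ray(n,uv,c=None):
    c=c or vision.camera_info(n);R=cv2.Rodrigues(c['rvec'])[0];o=-R.T@c['tvec']
    p=cv2.undistortPoints(np.float32([[uv]]),c['mtx'],None)[0,0]
    return o,R.T@np.r_[p,1]
def plane(n,uv,z,c=None):
    o,d=ray(n,uv,c);return o+d*(z-o[2])/d[2]
def proj(n,P,c=None):
    c=c or vision.camera_info(n);return cv2.projectPoints(np.float64(P).reshape(-1,3),c['rvec'],c['tvec'],c['mtx'],None)[0][:,0]
E
python3 - <<'E'
from h import *
a=cv2.imread('pics/scene0.png');b=cv2.imread('pics/side0.png')
for n,im in(('scene',a),('side',b)):
    h=cv2.cvtColor(im,cv2.COLOR_BGR2HSV);m=cv2.inRange(h,(82,120,40),(98,255,255))
    m=cv2.morphologyEx(m,cv2.MORPH_OPEN,np.ones((2,2)))
    box=(slice(160,230),slice(210,315)) if n=='scene' else (slice(170,225),slice(195,285))
    k=np.zeros_like(m);k[box]=m[box]
    hull=cv2.convexHull(cv2.findNonZero(k));ap=cv2.approxPolyDP(hull,2.5,True)[:,0]
    for p in ap: print(n,p,plane(n,p,.025)[:2].round(3),plane(n,p,0)[:2].round(3))
A=cv2.resize(a[160:240,170:330],None,fx=5,fy=5,interpolation=2);B=cv2.resize(b[165:250,190:350],None,fx=5,fy=5,interpolation=2)
cv2.imwrite('pics/c1.png',cv2.resize(np.vstack([A,B]),None,fx=.72,fy=.72))
E
```

```text
scene [305 190] [0.463 0.204] [0.428 0.206]
scene [304 195] [0.492 0.2  ] [0.458 0.202]
scene [250 224] [0.653 0.029] [0.623 0.026]
scene [244 220] [0.634 0.009] [0.604 0.006]
scene [263 179] [0.404 0.056] [0.369 0.055]
scene [274 173] [0.364 0.094] [0.327 0.093]
side [266 218] [ 0.528 -0.088] [ 0.541 -0.063]
side [261 222] [ 0.502 -0.1  ] [ 0.514 -0.075]
side [205 208] [0.348 0.06 ] [0.356 0.088]
side [203 204] [0.349 0.085] [0.358 0.114]
side [218 183] [0.448 0.181] [0.459 0.212]
side [239 187] [0.513 0.121] [0.525 0.151]
```

View pics/c1.png

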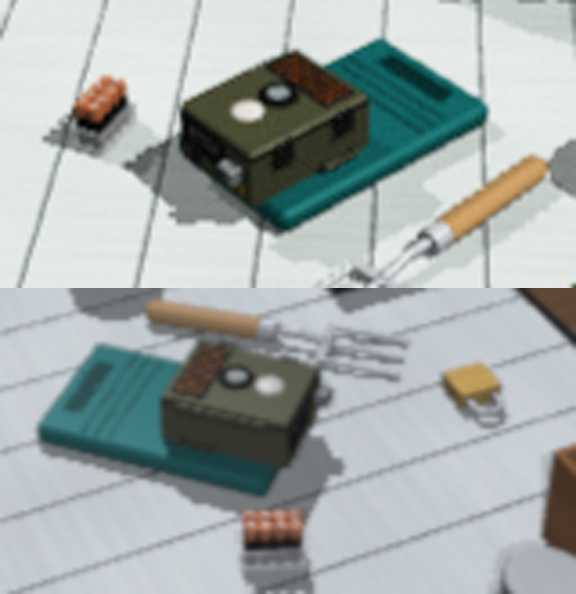

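The crop shows the camera with its end face towards +x−y. The dark tray is at the far end of that face and the grey button at the near end, at crop (230,168). The camera's top corners are clear in both views.

```bash
python3 - <<'E'
from h import *
from scipy.optimize import least_squares
cs={n:vision.camera_info(n) for n in('scene','side')}
# top corners local: (0,-52),(0,52),(-138,52),(-138,-52)
L=np.array([[0,-.052],[0,.052],[-.138,.052],[-.138,-.052]])
px={'scene':[(220.8,188.6),(238.9,203.6),(272.2,186.4),(251.4,174.4)],'side':[(271.4,206.4),(279.4,188.3),(243.6,180.8),(235.3,197.5)]}
W={n:np.array([plane(n,p,.083,cs[n])[:2] for p in px[n]]) for n in px}
print(W)
def T(q,L): c,s=np.cos(q[2]),np.sin(q[2]);return q[:2]+L@np.array([[c,s],[-s,c]])
for k in (['scene'],['side'],['scene','side']):
    r=least_squares(lambda q:np.concatenate([(T(q,L)-W[n]).ravel() for n in k]),[.57,-.03,-.78]);print(k,r.x,np.abs(r.fun).max())
q=r.x
print('tray mouth',T(q,np.array([[0,-.016],[.017,.034],[.05,.0]])))
for n in cs: print(n,proj(n,np.c_[T(q,np.array([[.017,.034],[0,-.016]])),[.058]*2],cs[n]))
for p in [(77,140),(97,150),(130,110)]: print('caddy',plane('scene',(p[0]/3.6+170,p[1]/3.6+160),0))
E
```

```text
{'scene': array([[ 0.54978371, -0.07268987],
       [ 0.62557864, -0.00658795],
       [ 0.52857618,  0.09305377],
       [ 0.46285935,  0.02032455]]), 'side': array([[ 0.5433876 , -0.09932852],
       [ 0.61710075, -0.01980601],
       [ 0.51593328,  0.08005017],
       [ 0.44783798,  0.00164988]])}
['scene'] [ 0.58958966 -0.04114911 -0.80368201] 0.006485729299407439
['side'] [ 0.58047935 -0.05751682 -0.77252393] 0.004571826836290843
['scene', 'side'] [ 0.58506276 -0.04931667 -0.78764602] 0.013325048628500313
tray mouth [[ 0.57372365 -0.06060491]
 [ 0.62115213 -0.03737694]
 [ 0.62033853 -0.08475139]]
scene [[229.51031418 208.70421574]
 [223.98434441 199.33766867]]
side [[282.37535449 195.90676228]
 [273.89388474 203.07021097]]
caddy [ 0.50153332 -0.18493538  0.        ]
caddy [ 5.16042877e-01 -1.63195855e-01 -1.11022302e-16]
caddy [ 0.45054576 -0.14167137  0.        ]
```

```bash
python3 - <<'E'
from h import *
from workcell import telemetry
from scipy.spatial.transform import Rotation as Ro
s=telemetry.observe();print(s['clock']);R=Ro.from_euler('xyz',s['tool_rot'])
print(R.as_matrix().round(3))
a=-.7876;cx=np.array([np.cos(a),np.sin(a),0]);cy=np.array([-np.sin(a),np.cos(a),0])
for sg in(1,-1):
    x=np.array([0,0,-1.]);y=sg*cy;M=np.c_[x,y,np.cross(x,y)]
    print(sg,np.degrees((Ro.from_matrix(M)*R.inv()).as_rotvec()).round(2))
print('tower',plane('scene',(396,216),0),'goal tcp',np.r_[.585,-.049]+cx[:2]*.045+cy[:2]*.009)
c=vision.camera_info('wrist');Rw=cv2.Rodrigues(c['rvec'])[0];o=-Rw.T@c['tvec'];print('wrist cam rel tool',R.inv().apply(o-s['position']),R.inv().apply(Rw[2]))
E
```

```text
0.1
[[-0.     0.377  0.926]
 [-0.001  0.926 -0.377]
 [-1.    -0.001  0.   ]]
1 [  0.05  -0.03 -22.96]
-1 [4.0000e-02 7.0000e-02 1.5704e+02]
tower [5.56563220e-01 4.98773589e-01 1.11022302e-16] goal tcp [ 0.62312762 -0.07453986]
wrist cam rel tool [-1.42955110e-01 -8.45327030e-05 -7.44119809e-02] [ 9.56583398e-01 -2.14179317e-04  2.91458671e-01]
```

{"op": "play_rows", "data": {
  "deltas": [
    [22,-39,2,0,0,-1.45,36],
    [22,-39,2,0,0,-1.45,36],
    [22,-39,2,0,0,-1.45,36],
    [22,-39,2,0,0,-1.45,36],
    [22,-39,2,0,0,-1.45,36],
    [22,-39,2,0,0,-1.45,36],
    [22,-39,2,0,0,-1.45,36],
    [22,-39,2,0,0,-1.45,36]
  ],
  "grip_force": 20
}}

```text
clock: 1.1
position: [0.4122, 0.2654, 0.2473]
tool_rot: [-1.868, 1.571, -2.458]
force: [1.3, -0.3, -0.4]
grip_width: 0.0359
```

{"op": "play_rows", "data": {
  "deltas": [
    [22,-39,2,0,0,-1.45,36],
    [22,-39,2,0,0,-1.45,36],
    [22,-39,2,0,0,-1.45,36],
    [22,-39,2,0,0,-1.45,36],
    [22,-39,2,0,0,-1.45,36],
    [22,-39,2,0,0,-1.45,36],
    [22,-39,2,0,0,-1.45,36],
    [0,0,0,0,0,0,36]
  ]
}}

```text
clock: 2.1
position: [0.5665, -0.0095, 0.261]
tool_rot: [-0.893, 1.569, -1.664]
force: [-0.5, 0.0, -0.3]
grip_width: 0.0357
```

```bash
python3 - <<'E'
from h import *
import pickle
from workcell import telemetry
s=telemetry.observe();print(s['clock'],s['position'],s['tool_rot'],s['grip_width'],s['force'])
c=vision.camera_info('wrist');f=vision.grab_frame('wrist');cv2.imwrite('pics/w1.png',f[:,:,::-1]);pickle.dump(c,open('w1.pkl','wb'))
a=-.7876;q=np.r_[.585,-.0493];cx=np.array([np.cos(a),np.sin(a)]);cy=np.array([-np.sin(a),np.cos(a)])
for x,y,z in [(0,-.052,.083),(0,.052,.083),(.017,.034,.066)]: print(proj('wrist',np.r_[q+cx*x+cy*y,z],c))
E
```

```text
2.1 [ 0.56648427 -0.00950784  0.26099538] [-0.89291942  1.56940752 -1.66414119] 0.0356914512386425 [-0.52686031  0.01645352 -0.30358899]
[[196.61890986 203.31040925]]
[[287.41655873 204.76133775]]
[[270.54481355 212.90291532]]
```

View pics/w1.png

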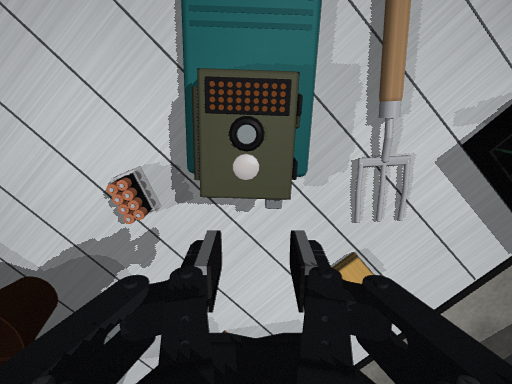

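The wrist view shows the trail camera's top with its end edge from (201,196) to (291,199). The button is at (273,203), the padlock at (355,268), the caddy at (130,195) and the fingers at (212,265) and (297,265).

```bash
python3 - <<'E'
from h import *
import pickle
from scipy.optimize import least_squares
c=pickle.load(open('w1.pkl','rb'));im=cv2.imread('pics/w1.png')
h=cv2.cvtColor(im,cv2.COLOR_BGR2HSV);print('top hsv',h[185,215],h[185,280],'btn',h[203,273])
m=cv2.inRange(h,(15,60,30),(40,255,140));k=np.zeros_like(m);k[60:215,190:310]=m[60:215,190:310]
k=cv2.morphologyEx(cv2.morphologyEx(k,cv2.MORPH_CLOSE,np.ones((9,9))),cv2.MORPH_OPEN,np.ones((15,15)))
ap=cv2.approxPolyDP(cv2.convexHull(cv2.findNonZero(k)),5,True)[:,0];print(ap.tolist())
px=[(201,197),(291.5,199.5),(299,72),(198,68.5)]
L=np.array([[0,-.052],[0,.052],[-.138,.052],[-.138,-.052]])
W=np.array([plane('wrist',p,.083,c)[:2] for p in px])
def T(q,L): cc,s=np.cos(q[2]),np.sin(q[2]);return q[:2]+L@np.array([[cc,s],[-s,cc]])
r=least_squares(lambda q:(T(q,L)-W).ravel(),[.585,-.05,-.78]);print(r.x,r.fun.round(4))
print('button pred',proj('wrist',np.c_[T(r.x,np.array([[.017,.024],[.017,.044]])),[.066]*2],c))
print('padlock',plane('wrist',(340,255),.022,c),plane('wrist',(375,268),.022,c))
cv2.imwrite('pics/w1c.png',cv2.resize(im[170:300,180:320],None,fx=5,fy=4.5,interpolation=2))
E
```

```text
top hsv [30 59 69] [32 58 70] btn [109  18 116]
[[289, 197], [201, 195], [193, 113], [226, 115], [279, 138], [292, 154]]
[ 0.58411376 -0.04175997 -0.7985851 ] [ 0.0004 -0.0012  0.001  -0.0005  0.      0.0019 -0.0014 -0.0002]
button pred [[266.15743346 208.43579403]
 [282.64911894 208.86858736]]
padlock [ 0.75198514 -0.02058258  0.022     ] [0.80403595 0.00250839 0.022     ]
```

View pics/w1c.png

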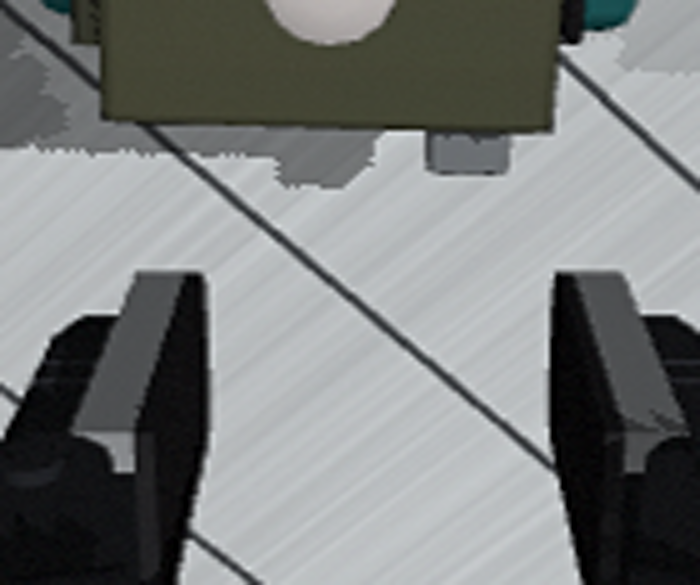

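{"op": "play_rows", "data": {
  "deltas": [
    [30,-34,0,0,0,-0.9,50],
    [30.6,-34.6,0,0,0,-0.94,50],
    [0,0,-45,0,0,0,50],
    [0,0,-45,0,0,0,50],
    [0,0,-45,0,0,0,50],
    [0,0,-45,0,0,0,50],
    [0,0,-41,0,0,0,50],
    [0,0,0,0,0,0,50]
  ]
}}

```text
clock: 3.15
position: [0.6244, -0.0734, 0.0379]
tool_rot: [-2.487, 1.566, 2.999]
force: [-0.4, -0.1, 0.2]
grip_width: 0.0501
```

```bash
cat > st.py <<'E'
from h import *
from workcell import telemetry
from scipy.spatial.transform import Rotation as Ro
s=telemetry.observe();a=-.7986;o=np.r_[.5841,-.0418]
cx=np.array([np.cos(a),np.sin(a)]);cy=np.array([-np.sin(a),np.cos(a)]);d=s['position'][:2]-o
R=Ro.from_euler('xyz',s['tool_rot']).as_matrix()
print(s['clock'],s['position'].round(4),'local',(d@cx*1e3).round(2),(d@cy*1e3).round(2),'yaw err deg',np.degrees(np.arctan2(R[1,2],R[0,2])-a),'down',R[:,0].round(3),'Fx',s['force'][:2]@cx,'Fy',s['force'][:2]@cy,s['grip_width'])
E
python3 - <<'E'
import st
from h import *
c=vision.camera_info('wrist');f=vision.grab_frame('wrist')
A=f[:,:,::-1]
cv2.imwrite('pics/w2.png',A)
s=vision.grab_frame('side');B=cv2.resize(s[165:250,210:320,::-1],None,fx=5,fy=5,interpolation=2)
cv2.imwrite('pics/s2.png',B)
E
```

```text
3.15 [ 0.6244 -0.0734  0.0379] local 50.72 6.82 yaw err deg 0.08080750280881878 down [-0.005  0.001 -1.   ] Fx -0.2022937379004965 Fy -0.3738009494128803 0.05005954460056274
```

View pics/w2.png

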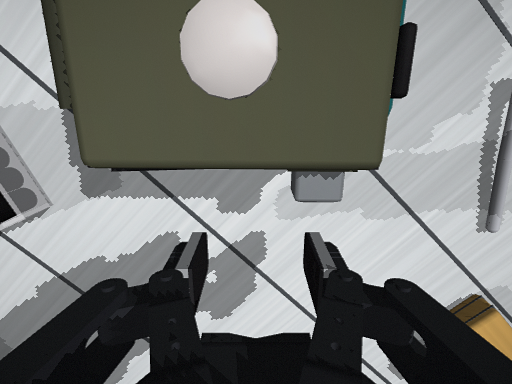

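The button at (292–344, 170–200) sits in front of the right finger (304–328). The left finger (186–207) is in front of the middle of the tray. Next I move in.

{"op": "play_rows", "data": {
  "deltas": [
    [-5.6,5.7,0,0,0,0,50],
    [-5.6,5.7,0,0,0,0,50],
    [-1.4,1.4,0,0,0,0,50],
    [0,0,0,0,0,0,50]
  ]
}}

```text
clock: 3.75
position: [0.6139, -0.0618, 0.0407]
tool_rot: [0.875, 1.57, 0.077]
force: [0.3, 0.1, -0.3]
grip_width: 0.0496
```

```bash
python3 - <<'E'
import st
from h import *
f=vision.grab_frame('wrist');s=vision.grab_frame('side')
A=cv2.resize(f[130:300,150:380,::-1],None,fx=2,fy=2,interpolation=2);B=cv2.resize(s[170:235,230:322,::-1],(460,325),interpolation=2)
cv2.imwrite('pics/w3.png',cv2.resize(np.vstack([A,B]),None,fx=.87,fy=.87))
E
```

```text
3.75 [ 0.6139 -0.0618  0.0407] local 35.08 7.38 yaw err deg 0.017887577851465497 down [ 0.  0. -1.] Fx 0.10176701674570057 Fy 0.29434685509810166 0.04963921300450602
```

View pics/w3.png

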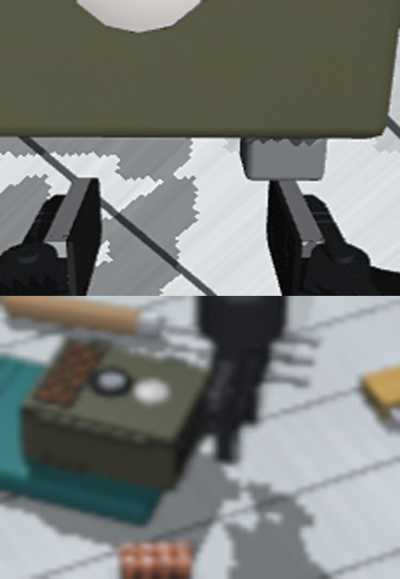

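The right finger is lined up on the button, a few millimetres short of it, and the left finger is clear in front of the tray.

{"op": "play_rows", "data": {
  "deltas": [
    [-2.1,2.15,0,0,0,0,50],
    [-2.1,2.15,0,0,0,0,50],
    [-0.7,0.7,0,0,0,0,50],
    [0,0,0,0,0,0,50]
  ]
}}

```text
clock: 4.35
position: [0.6089, -0.057, 0.0403]
tool_rot: [-0.183, 1.571, -0.982]
force: [-0.5, -0.0, -0.4]
grip_width: 0.0501
```

{"op": "play_rows", "data": {
  "deltas": [
    [-0.7,0.7,0,0,0,0,50],
    [0,0,0,0,0,0,50]
  ]
}}

```text
clock: 4.6
position: [0.6083, -0.0564, 0.0403]
tool_rot: [0.397, 1.57, -0.402]
force: [2.0, -1.1, -1.8]
grip_width: 0.0503
```

```bash
python3 -c "import st"
```

```text
4.6 [ 0.6083 -0.0564  0.0403] local 27.35 7.16 yaw err deg -0.00807061742282541 down [ 0. -0. -1.] Fx 2.1758830848811903 Fy 0.7005921957139442 0.05034270260741299
```

{"op": "play_rows", "data": {
  "deltas": [
    [-0.7,0.7,0,0,0,0,50],
    [-0.7,0.7,0,0,0,0,50],
    [-0.7,0.7,0,0,0,0,50],
    [0,0,0,0,0,0,50]
  ]
}}

```text
clock: 5.1
position: [0.6065, -0.0545, 0.0404]
tool_rot: [0.339, 1.57, -0.459]
force: [4.5, -3.8, -1.8]
grip_width: 0.0501
```

{"op": "play_rows", "data": {
  "deltas": [
    [-0.7,0.7,0,0,0,0,50],
    [0,0,0,0,0,0,50],
    [0,0,0,0,0,0,50]
  ]
}}

```text
clock: 5.48
position: [0.6059, -0.0539, 0.0404]
tool_rot: [0.332, 1.57, -0.467]
force: [5.6, -3.6, -2.5]
grip_width: 0.0501
```

```bash
python3 -c "import st"
```

```text
5.475 [ 0.6059 -0.0539  0.0404] local 23.86 7.16 yaw err deg -0.007070462891654015 down [ 0.001 -0.001 -1.   ] Fx 6.483557454456299 Fy 1.4590589416153952 0.05008254505029827
```

{"op": "play_rows", "data": {
  "deltas": [
    [-0.7,0.7,0,0,0,0,50],
    [0,0,0,0,0,0,50],
    [0,0,0,0,0,0,50]
  ]
}}

```text
clock: 5.85
position: [0.6052, -0.0533, 0.0405]
tool_rot: [0.334, 1.569, -0.464]
force: [5.4, -4.2, -3.9]
grip_width: 0.05
```

```bash
python3 - <<'E'
import st
from h import *
f=vision.grab_frame('wrist')
cv2.imwrite('pics/w4.png',cv2.resize(f[110:290,130:380,::-1],None,fx=3,fy=3,interpolation=2))
E
```

```text
5.85 [ 0.6052 -0.0533  0.0405] local 22.96 7.12 yaw err deg -0.011037743160967497 down [ 0.001 -0.001 -1.   ] Fx 6.77634157225352 Fy 0.9607176686300617 0.05001465225182344
```

View pics/w4.png

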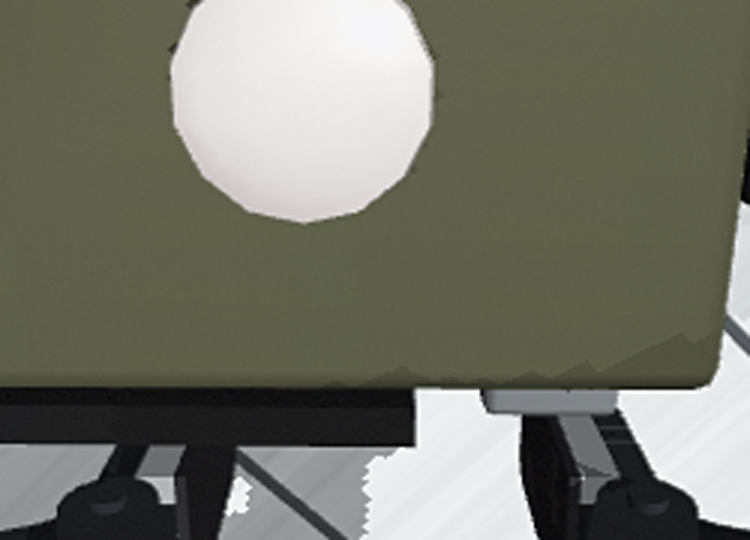

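The tray (black bar, crop rows 388–445) is out about 12 mm against the left finger, and the right finger is holding the button in. I'll hand in with this hold.

{"op": "play_rows", "data": {
  "deltas": [
    [0,0,0,0,0,0,50],
    [0,0,0,0,0,0,50],
    [0,0,0,0,0,0,50],
    [0,0,0,0,0,0,50]
  ]
}}

```text
clock: 6.4
position: [0.6052, -0.0533, 0.0405]
tool_rot: [0.343, 1.569, -0.456]
force: [5.1, -3.5, -3.9]
grip_width: 0.05
```

```bash
python3 -c "
import st
from workcell import workorder;print(workorder.job_done())"
```

```text
6.4 [ 0.6052 -0.0533  0.0405] local 22.98 7.14 yaw err deg -0.01571563114452745 down [ 0.001 -0.001 -1.   ] Fx 6.041082628966317 Fy 1.2291321314728867 0.050019880385523956
the job is handed in; nothing more can be done
None
```

The tray is released and trapped, and I handed the job in at 6.4 s with the arm still holding it. I set both fingers level in front of the end face and moved slowly along −x: one finger pushed the eject button in about 5 mm, and the tray sprang out against the other.

- **Tray position:** the last wrist picture shows it about 12 mm out and resting on the finger.
- **Hold:** the arm pose stayed steady over the last half second. The push on the tool along the tray axis was about 6–7 N for button and tray together, so the force on the tray alone was not measured separately.
- **Disagreement:** the scene and side cameras placed the trail camera 1–2 cm apart. I used the wrist view instead, and its predicted button position matched the picture.
- **Other things on the table:** I saw no contact with any of them, but I did not measure their positions again after the push.

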